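Release and pull a pressure module from its calibration dock

ROBOT

A 6-joint arm with a two-finger parallel gripper is mounted at the origin on the work surface. World frame = base frame: x ahead of the robot, y to its left, z up, the work surface at z = 0. Lengths are in m, angles in rad, forces in N, time in s.
With the tool pointing down it reaches from about 0.35 to 1 m from the base axis. Payload 7.1 kg.
Tool frame: the origin (TCP) lies between the finger pads; the fingertips stand 22 mm ahead of it and the grasp point (between the pads) lies 3 mm ahead of it; z points along the fingers, y is the line along which they close (so a half turn about z gives the same grasp; the last joint's range is limited). The gripper opens to 85 mm and grips with 20 to 120 N. Pads are 22 mm wide; open, the fingers measure 114 mm over their backs; the gripper's body (76 mm by 85 mm) begins 54 mm behind the grasp point. The pads swing forward as they close: fully open they stand 13 mm farther back than shut.
Start: joints at [-1.223, 0.423, 1.63, -0, 1.089, -0.019], TCP at [0.224, -0.583, 0.253] pointing down, gripper open.
Joint ranges: [-3, 3], [-0.9, 2.11], [0.09, 2.58], [-1.31, 4.45], [0.11, 2.69], [-2.54, 2.54]. Speed limits (rad/s): [2.39, 2.39, 3.01, 3.14, 3.14, 3.14].

INTERFACE

Orientations are given as a rotation vector (axis times angle).
In Python, from rig import manip gives the robot as it stands. The module is installed in compiled form; this text tells all that it offers. Calls block until the motion is done:
- manip.move_to(position, orientation): joint-space move of the TCP to a pose.
- manip.servo_line(position, orientation=None, rate=0.15): straight line of the TCP; orientation=None keeps the orientation; rate is the mean speed in m/s.
- manip.set_joints(angles): joint-space move.
- manip.command_gripper(opening, f_grip=None): finger opening in m; f_grip is the grip in N (None keeps the last); returns when the fingers have stopped.
- manip.hold(seconds).
- manip.solve_ik(position, orientation): joint angles nearest the present ones, or None.
- manip.camera(name): name is "scene" or "top" or "wrist"; returns a dict with "image" (480x640x3 uint8, red, green, blue), "fx", "fy", "cx", "cy" (pixels), "k1" (the pictures are not rectified: a ray, as slopes to the right and down, at radius r is drawn at 1 + k1 r^2 times it, then the intrinsics apply), "cam_to_world" (4x4, takes a point from camera to world coordinates); the wrist camera has in their place "mount" (4x4, takes a point from camera to tool coordinates, whose origin is the TCP and whose axes are the flange's). Camera axes: x right, y down, z forward; pixel columns grow to the right and rows downward; lengths in m; the calibration is good to about 2 mm. A picture is of the moment at which its call begins: read the wrist's pose just before it. There is no depth.
A pose or a line that the arm cannot do raises manip.IKError and nothing moves.
- manip.sign_off(): hands the job in; it is judged then, once.
Readings, each from a call of its own:
- manip.get_time(): time.
- manip.get_joint_positions(): joint angles.
- manip.get_joint_vel(): joint speeds.
- manip.get_tau(): joint torques, N m.
- manip.get_position(): TCP position.
- manip.get_ee_rot(): TCP orientation.
- manip.get_contact_force(): force on the tool from outside, world axes, zero at the start.
- manip.get_torque(): the same for the moment, N m.
- manip.get_width(): finger opening in m.
- manip.get_grip_force(): force on a finger pad.
Only numpy, scipy, OpenCV 4.12 (cv2) and the standard library are available. Lean on these libraries where they do the work, as an engineer would, in place of code of your own. Each camera call takes 0.05 s, during which the arm holds its last target. There are 200 camera calls.

TASK

Take the blue pressure module out of the calibration dock: pull the brass spring sleeve up, turn it anticlockwise (seen from above) to its stop and let it spring back down in the open position, then swing both orange ejector levers fully outward to pry the module up. Lift the module out by its black handle and set it down upright inside the yellow tray, without dropping it. Leave the sleeve open and both levers out, and do not disturb the other things lying about.

Things in the scene. Friction and masses are not known exactly. Their poses are not given: they have to be found in the camera images.
- dock: grey calibration dock, fixed. Origin on the table under the docked module's centre; z up, x points from the brass sleeve to the module and on to the white housing, y along the module to the left lever. Base 30 mm high, x -140 to 110, y +-95 mm; guides beside the module up to 54 mm; white housing x 50 to 106 mm, up to 65 mm; coupler body, radius 24 mm, up to 80 mm high at x = -90 mm.
- sleeve_grip (a point): centre of the brass knurled sleeve's grip (spring collar): upright cylinder, 42 mm diameter, 40 mm high, axis at x = -90 mm, y = 0 of the dock, underside 95 mm above the table when down; this point is 22 mm above its underside, 117 mm above the table when down, and moves with it.
- sleeve (a joint): how far the sleeve is pulled up, m: 0 down, 0.013 fully up. A spring pulls it down, 6 N at 0, 9 N at the top. Only when more than about 0.009 up is its key pin free of a fixed notched crown, so that it can turn; at the end of the turn it drops into the open notch (about 0 again); let go in mid-turn it stays up on the crown.
- collar_turn (a joint): turn of the sleeve and the red claw below it, rad: 0 locked (claw over the module's spigot: it cannot rise), 1.3 open (stop); positive is anticlockwise from above. The claw is 26 mm wide, reaches 38 mm from the axis, lies 84 to 92 mm above the table and does not move up or down. A red dot on the sleeve's rim points as the claw does.
- lever_left (a joint): left ejector lever (dock's +y end), rad: 0 upright (its hook holds the module's ear down), 0.9 fully swung out to the dock's +y (stop). Stiff (about 0.09 N m), it stays where it is left; as it goes out its toe raises this end of the module, by about 10 mm when fully out.
- lever_right (a joint): right ejector lever (dock's -y end), rad: 0 upright, 0.9 fully swung out to the dock's -y (stop); otherwise as the left.
- lever_left_tip (a point): middle of the top edge of the left lever, an orange bar 18 mm wide (along the dock's x) and 8 mm thick (along y), 120 mm above the table when upright. Its hinge is parallel to the dock's x axis; the tip is 73 mm from it.
- lever_right_tip (a point): the same point of the right lever.
- lever_left_pivot (a point): hinge of the left lever: dock x = 0, y = +67 mm, 47 mm above the table.
- lever_right_pivot (a point): hinge of the right lever: dock x = 0, y = -67 mm, 47 mm above the table.
- module_handle (a point): grip point of the module's black handle: upright fin 12 mm thick (along the module's x), 44 mm long (along y), 34 mm high on the module's top; this point is 10 mm below the fin's top, 84 mm above the module's underside (114 mm above the table when docked). Axes as the module's; docked, they agree with the dock's.
- module_centre (a point): centre of the blue module's body, 46 x 90 x 60 mm (x, y, z), half-way up; its top is 30 mm above this point, the handle's top 64 mm above. A steel spigot of 14 mm diameter sticks out 39 mm from its -x face, 15 mm above this point; aluminium ears stick out 16 mm at both y ends. Mass about 0.4 kg.
- module: the blue module; origin at the centre of its underside: 30 mm above the table when docked, 5 mm when it stands in the tray.
- tray: yellow tray with a dark lining, fixed to the table, on the left or the right; 170 x 190 mm (x, y) outside, walls 5 mm thick and 28 mm high; origin at the centre of its underside, inner floor 5 mm above.
- case: closed dark carrying case on the other side, fixed, 160 x 190 mm, 55 mm high; origin at the centre of its underside. Not used.
- spare: grey module of the same shape standing on the table beyond the dock, not to be touched; origin at the centre of its underside.
- gauge: round dial gauge lying on its back, 80 mm diameter, 25 mm high; origin at the centre of its underside. Bystander.
- spanner: wrench lying on the table, far right. Bystander.
- adapter_a: brass adapter, 26 mm diameter, 34 mm high; origin at the centre of its underside. Bystander.
- adapter_b: the same, another one. Bystander.
- weight: steel disc weight, 70 mm diameter, 30 mm high; origin at the centre of its underside. Bystander.
Not all that is in view belongs to the job. What is meant by the module is not green or red, and is the larger of those in its own colour.

How it is judged:
By the outcome, as a careful person would: the job done as asked, in the order asked, and still so for the second after the job is handed in, with the robot touching nothing.
It also fails if it takes over 64 s, if anything falls off the work surface, if the arm or the gripper's body presses on something with over 40 N, if the wrist force passes 120 N, or if a joint passes its speed limit or range.

## Working session

There is one attempt and no reset: what is moved stays moved. The work goes in short steps, each a Python script; the robot and the scene stay as the last script left them, time stands still between calls to the robot, and variables do not carry over. Pictures are saved under pics/ and viewed, at most 10 in all, crops included, and the job is handed in when it is done.

```bash
mkdir -p pics; ls; python3 - <<'E'
from rig import manip
import cv2,numpy as np
for n in("scene","top"):
    c=manip.camera(n); cv2.imwrite(f"pics/{n}0.png",c["image"][:,:,::-1])
    print(n,c["fx"],c["fy"],c["cx"],c["cy"],c["k1"]);print(np.round(c["cam_to_world"],4).tolist())
c=manip.camera("wrist");print(c["fx"],c["k1"],np.round(c["mount"],4).tolist())
print(manip.get_time(),manip.get_ee_rot())
E
```

```text
pics
scene 450.2903314101533 450.2903314101533 312.8179593736839 230.528337022853 -0.02313802385272723
[[-0.5668, 0.4503, -0.6899, 1.2077], [0.8235, 0.3332, -0.4591, 0.5018], [0.0232, -0.8284, -0.5597, 0.6364], [0.0, 0.0, 0.0, 1.0]]
top 530.692000964905 530.692000964905 322.5517229049086 233.296836605463 -0.010504890434107017
[[-0.023, -0.9886, 0.1487, 0.353], [-0.9996, 0.0253, 0.0138, 0.0405], [-0.0174, -0.1483, -0.9888, 1.207], [0.0, 0.0, 0.0, 1.0]]
402.72617513312684 -0.09397831965371937 [[-0.0004, -0.9453, -0.3263, 0.0838], [1.0, -0.0002, -0.0008, -0.0013], [0.0007, -0.3263, 0.9453, -0.1205], [0.0, 0.0, 0.0, 1.0]]
0.15 [-3.08773713e+00 -5.72757923e-01  3.04217856e-04]
```

View pics/scene0.png

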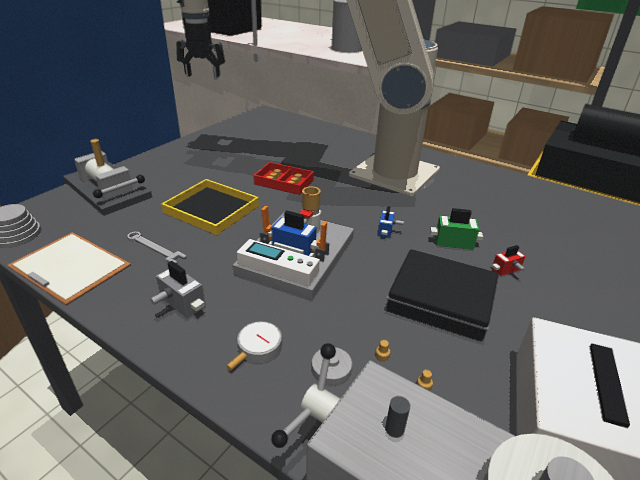

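View pics/top0.png

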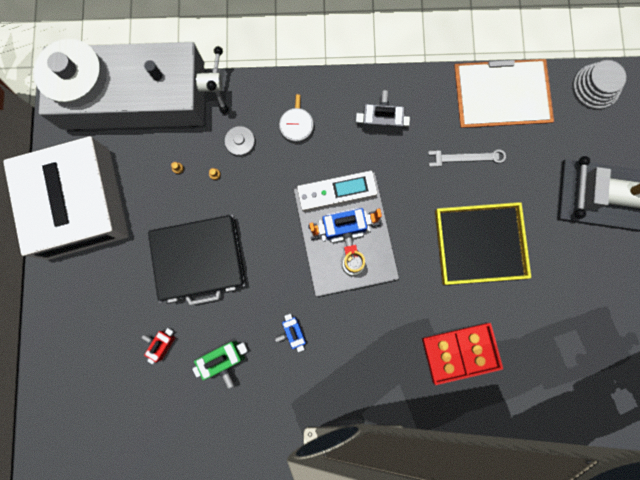

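The blue modules in the top view are the docked one at (345,224) and a small decoy at (292,333). Green (220,360), red (158,345) and the grey spare (382,115) are the wrong colour. The docked one fits: it is the larger of the blues and sits in the dock with the levers and sleeve. I'll get a coarse fit, then confirm it with a wrist crop from above.

```bash
cat > h.py <<'E'
import numpy as np,cv2
from rig import manip
from scipy.spatial.transform import Rotation as R
def cam(n):
    if n=="wrist":
        T=np.eye(4);T[:3,3]=manip.get_position();T[:3,:3]=R.from_rotvec(manip.get_ee_rot()).as_matrix()
    c=manip.camera(n)
    if n=="wrist":c["cam_to_world"]=T@c["mount"]
    return c
def ray(c,px):
    xd=(px[0]-c["cx"])/c["fx"];yd=(px[1]-c["cy"])/c["fy"];x,y=xd,yd
    for _ in range(8):
        s=1+c["k1"]*(x*x+y*y);x,y=xd/s,yd/s
    T=c["cam_to_world"];return T[:3,3],T[:3,:3]@np.array([x,y,1.])
def onz(c,px,z):
    o,d=ray(c,px);return o+d*(z-o[2])/d[2]
def proj(c,P):
    T=c["cam_to_world"];p=T[:3,:3].T@(np.asarray(P)-T[:3,3]);x,y=p[:2]/p[2];s=1+c["k1"]*(x*x+y*y)
    return np.array([c["fx"]*x*s+c["cx"],c["fy"]*y*s+c["cy"]])
def tri(obs):
    A=np.zeros((3,3));b=np.zeros(3)
    for c,px in obs:
        o,d=ray(c,px);d=d/np.linalg.norm(d);M=np.eye(3)-np.outer(d,d);A+=M;b+=M@o
    return np.linalg.solve(A,b)
def blobs(c,lo,hi,box=None,amin=30):
    h=cv2.cvtColor(c["image"],cv2.COLOR_RGB2HSV);m=cv2.inRange(h,np.array(lo),np.array(hi))
    if box:
        k=np.zeros_like(m);k[box[1]:box[3],box[0]:box[2]]=1;m*=k
    n,l,s,ce=cv2.connectedComponentsWithStats(m)
    return m,l,sorted([(int(s[i,4]),s[i,:4].tolist(),ce[i].round(1).tolist(),i) for i in range(1,n) if s[i,4]>=amin],reverse=True)
def down(yaw):  # tool z down; tool y-axis at 'yaw' in the world
    y=np.array([np.cos(yaw),np.sin(yaw),0]);z=np.array([0,0,-1.])
    return R.from_matrix(np.stack([np.cross(y,z),y,z],1)).as_rotvec()
E
python3 - <<'E'
from h import *
c=cam("top")
for nm,lo,hi in(("orange",(5,170,110),(14,255,255)),("brass",(15,90,90),(28,255,255)),("blue",(105,150,60),(125,255,255))):
    print(nm,[b[:3] for b in blobs(c,lo,hi,(285,160,420,310),15)[2]])
print("yellow",[b[:3] for b in blobs(c,(22,150,120),(35,255,255),(425,190,550,300),15)[2]])
m=blobs(c,(22,150,120),(35,255,255),(425,190,550,300),15)[0]
r=cv2.minAreaRect(cv2.findNonZero(m));bp=cv2.boxPoints(r)
P=[onz(c,p,.028) for p in bp];print(np.round(P,3).tolist(),np.mean(P,0))
dk=[onz(c,p,.12) for p in((314,228),(378,216))];print(dk,onz(c,(354,260),.135))
a=dk[0]-dk[1];print("yaw",np.arctan2(a[1],a[0])-np.pi/2, "ctr",np.mean(dk,0))
print(manip.get_time(),manip.get_joint_positions())
E
```

```text
orange [(19, [314, 228, 4, 7], [315.5, 230.8])]
brass [(154, [345, 251, 20, 22], [354.1, 261.2]), (44, [310, 223, 9, 10], [313.6, 227.0]), (23, [371, 214, 4, 8], [372.3, 217.3]), (22, [377, 209, 4, 8], [378.6, 212.1])]
blue [(395, [323, 211, 44, 27], [343.8, 224.5])]
yellow [(988, [437, 203, 94, 82], [482.8, 244.2])]
[[0.58, -0.201, 0.028], [0.59, -0.4, 0.028], [0.419, -0.399, 0.028], [0.409, -0.204, 0.028]] [ 0.49944035 -0.30106997  0.028     ]
[array([0.52798503, 0.07319007, 0.12      ]), array([ 0.54980226, -0.06034603,  0.12      ])] [ 0.45784555 -0.00694249  0.135     ]
yaw 0.16194984356057285 ctr [0.53889364 0.00642202 0.12      ]
0.2 [-1.22297597e+00  4.23598003e-01  1.63038429e+00 -1.48752639e-05
  1.08861126e+00 -1.89635799e-02]
```

```bash
python3 - <<'E'
from h import *
for yaw in np.arange(-3.1,3.1,.5):
    q=manip.solve_ik([.455,-.008,.12],down(yaw)); print(round(yaw,2),None if q is None else np.round(q,2))
yaw=1.57+.16-.65-0.0
manip.move_to([.50,0,.33],down(yaw if manip.solve_ik([.50,0,.33],down(yaw)) is not None else yaw-np.pi))
c=cam("wrist");cv2.imwrite("pics/w1.png",c["image"][:,:,::-1]);np.savez("w1.npz",**{k:v for k,v in c.items()})
print(manip.get_time(),manip.get_joint_positions(),[b[:3] for b in blobs(c,(105,150,60),(125,255,255))[2]])
E
```

```text
-3.1 None
-2.6 None
-2.1 [-0.04  0.4   2.08 -0.    0.66  2.06]
-1.6 [-0.04  0.4   2.08 -0.    0.66  1.56]
-1.1 [-0.04  0.4   2.08  0.    0.66  1.06]
-0.6 [-0.04  0.4   2.08 -0.    0.66  0.56]
-0.1 [-0.04  0.4   2.08 -0.    0.66  0.06]
0.4 [-0.04  0.4   2.08 -0.    0.66 -0.44]
0.9 [-0.04  0.4   2.08  0.    0.66 -0.94]
1.4 [-0.04  0.4   2.08 -0.    0.66 -1.44]
1.9 [-0.04  0.4   2.08 -0.    0.66 -1.94]
2.4 [-0.04  0.4   2.08 -0.    0.66 -2.44]
2.9 None
2.5667 [-2.51017693e-02  1.49119446e-01  1.82209217e+00 -1.21398703e-04
  1.17063044e+00 -1.10362380e+00] [(2501, [301, 181, 102, 100], [347.6, 225.6])]
```

View pics/w1.png

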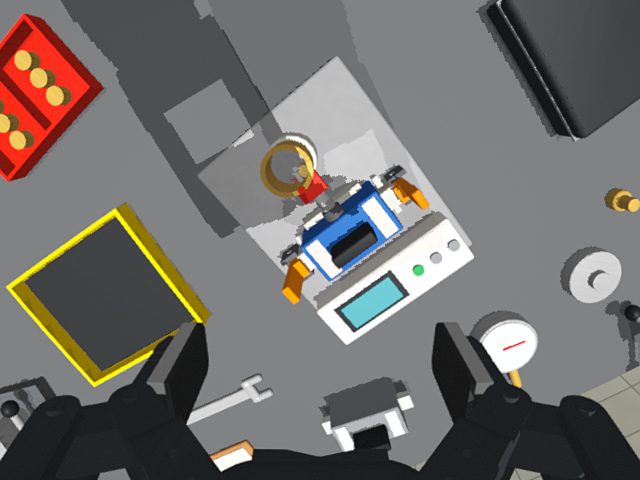

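The wrist view shows the large blue module at (348,226) with its black handle at (354,245). The sleeve ring is at (287,168), the red claw at (312,187) and the orange levers at (410,193) and (295,282). I'll enlarge it to confirm and to read the edges.

```bash
python3 - <<'E'
import cv2
im=cv2.imread("pics/w1.png")[120:320,240:450];cv2.imwrite("pics/w1c.png",cv2.resize(im,None,fx=2.9,fy=2.9,interpolation=cv2.INTER_CUBIC))
E
```

```text
(no output)
```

View pics/w1c.png

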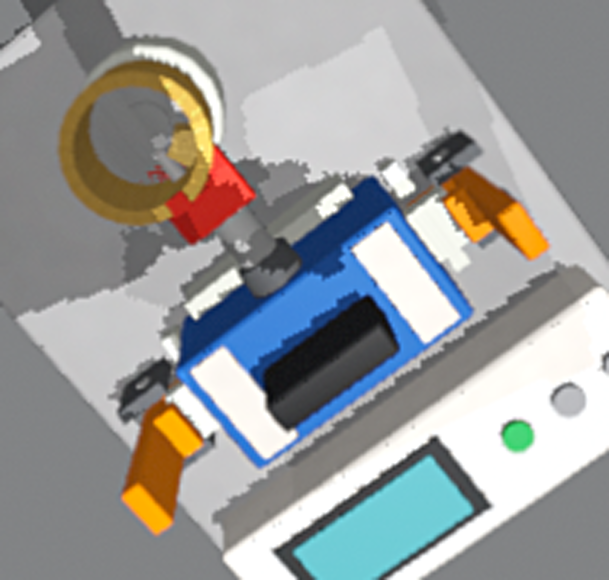

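Confirmed: this is the large blue module in the dock, with its spigot under the red claw. The lever tip faces are at (291,295) and (420,199), and the sleeve rim centre is at (286.6,169).

```bash
python3 - <<'E'
from h import *
c=dict(np.load("w1.npz"))
R_=onz(c,(291,295.2),.12);L=onz(c,(420,199.3),.12);S=onz(c,(286.6,169),.135)
d=L-R_;yaw=np.arctan2(-d[0],d[1]);C=(L+R_)/2
print(L,R_,np.linalg.norm(d),yaw,C,S,"S pred",C[:2]-.09*np.array([np.cos(yaw),np.sin(yaw)]))
m,l,b=blobs(c,(14,80,60),(28,255,255),(250,130,325,205))
ct=max(cv2.findContours((m>0).astype(np.uint8),0,1)[0],key=cv2.contourArea);h=cv2.convexHull(ct)
P=np.array([onz(c,p[0],.135)[:2] for p in h.astype(float)]);print("rim minrect",cv2.minAreaRect(P.astype(np.float32)),cv2.minEnclosingCircle((P*1000).astype(np.float32)))
t=cam("top")
for n,px in(("L",(420,199.3)),("R",(291,295.2)),("S",(286.6,169))):
    z={"L":.12,"R":.12,"S":.135}[n];print(n,proj(t,onz(c,px,z)))
E
```

```text
[0.53095762 0.07949152 0.12      ] [ 0.55722487 -0.06014413  0.12      ] 0.14208476920410737 0.18593980282689695 [0.54409124 0.0096737  0.12      ] [ 0.45456585 -0.0047761   0.135     ] S pred [ 0.45564258 -0.00696462]
rim minrect ((0.4554842710494995, -0.0043509118258953094), (0.040572334080934525, 0.04414723441004753), 15.20711898803711) ((454.9647521972656, -4.2575578689575195), 22.474750518798828)
L [310.93746876 226.664088  ]
R [377.76505765 212.49238011]
S [352.98119213 261.63974474]
```

```bash
python3 - <<'E'
from h import *
S=np.array([.455,-.0055])
f=lambda t:print(t,round(manip.get_time(),2),np.round(manip.get_contact_force(),1),np.round(manip.get_torque(),2),np.round(manip.get_position(),4),round(manip.get_width(),4),flush=True)
manip.move_to([*S,.20],down(.1))
manip.servo_line([*S,.121]);f("at")
manip.command_gripper(.0,60);f("grip")
p=manip.get_position()
manip.servo_line([p[0],p[1],p[2]+.012],rate=.05);f("up")
q=np.array(manip.get_joint_positions());q0=q[5]
for a in (.65,1.25,1.33):
    q[5]=q0-a;manip.set_joints(q);f("turn%g"%a)
p=manip.get_position();manip.servo_line([p[0],p[1],p[2]-.006],rate=.04);f("half dn")
E
```

```text
at 4.21 [ 0.1 -0.1  0.1] [-0.06 -0.    0.01] [ 0.4557 -0.0055  0.1216] 0.0851
grip 4.69 [1.3 1.8 6.9] [0.13 0.   0.05] [ 0.4565 -0.0054  0.1222] 0.0407
up 5.11 [  3.6   0.  -10.6] [ 0.14 -0.59  0.1 ] [ 0.4565 -0.0054  0.1341] 0.0408
turn0.65 5.78 [ -0.3  -4.3 -10.3] [-0.84  0.07 -0.01] [ 0.4555 -0.0057  0.1336] 0.0405
turn1.25 6.4 [ -2.9 -12.6 -10.4] [-2.2   0.38  0.02] [ 0.455  -0.0066  0.1336] 0.0405
turn1.33 6.65 [ -2.5 -14.1  -9.7] [-2.45  0.37 -0.86] [ 0.455  -0.0067  0.1336] 0.041
half dn 6.97 [-0.2 -5.5 -7.5] [-1.14 -0.01 -0.9 ] [ 0.4549 -0.0069  0.1275] 0.0404
```

```bash
python3 - <<'E'
from h import *
f=lambda t:print(t,round(manip.get_time(),2),np.round(manip.get_contact_force(),1),np.round(manip.get_torque(),2),np.round(manip.get_position(),4),round(manip.get_width(),4),flush=True)
p=manip.get_position();manip.servo_line([p[0],p[1],p[2]-.0055],rate=.04);f("dn")
manip.command_gripper(.085);manip.hold(.2);f("open")
p=manip.get_position();manip.servo_line([p[0],p[1],.22],rate=.25)
manip.move_to([.50,0,.28],down(1.08))
c=cam("wrist");np.savez("w2.npz",**c)
cv2.imwrite("pics/w2.png",cv2.resize(c["image"][90:330,220:500,::-1],None,fx=2.2,fy=2.2));f("v")
E
```

```text
dn 7.27 [-0.9 -4.6 -2.7] [-0.95  0.18 -0.9 ] [ 0.4549 -0.007   0.1223] 0.0409
open 7.97 [0.3 0.8 0.1] [ 0.   -0.06  0.06] [ 0.4549 -0.0069  0.122 ] 0.0851
v 9.01 [-0.2  0.9 -0.5] [-0.03 -0.01  0.01] [0.4985 0.     0.278 ] 0.0849
```

View pics/w2.png

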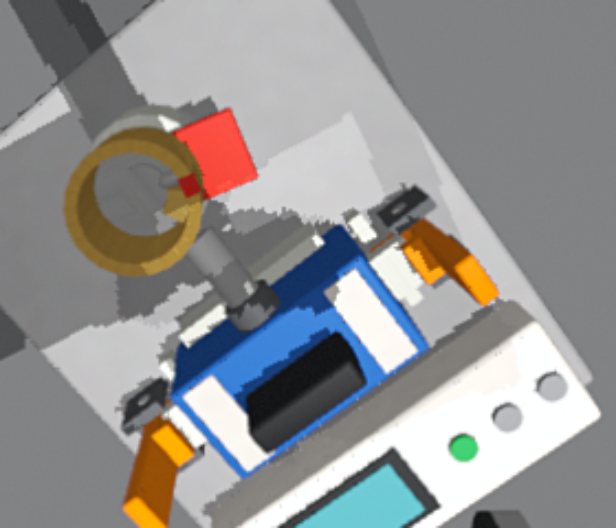

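```bash
cat > lev.py <<'E'
from h import *
C=np.array([.5435,.011]);yaw=.18
D=lambda x,y:C+np.array([np.cos(yaw)*x-np.sin(yaw)*y,np.sin(yaw)*x+np.cos(yaw)*y])
f=lambda t:print(t,round(manip.get_time(),2),np.round(manip.get_contact_force(),1),np.round(manip.get_torque(),2),np.round(manip.get_position(),4),flush=True)
def push(sg,amax=.98):
    o=down(yaw);s=.060
    def tcp(a,gap=0):
        y=.067+s*np.sin(a)-.004*np.cos(a)-.011-gap;z=.047+s*np.cos(a)+.004*np.sin(a)+.022
        return [*D(0,sg*y),z]
    p=tcp(0,.006);manip.move_to([p[0],p[1],.20],o);manip.servo_line(p,o,rate=.2);f("in")
    for a in (.2,.4,.6,.75,.88,.93,.98,1.02):
        if a>amax:break
        manip.servo_line(tcp(a),o,rate=.08);F=manip.get_contact_force();f("a%g"%a)
        if np.linalg.norm(F)>18:break
    p=manip.get_position();b=D(0,0)-p[:2];b/=np.linalg.norm(b)
    manip.servo_line([*(p[:2]+.012*b),p[2]+.03],o,rate=.15);manip.servo_line([*(p[:2]+.012*b),.2],o,rate=.3)
E
python3 - <<'E'
from lev import *
c=dict(np.load("w2.npz"));L=onz(c,(440,221.8),.12);r=onz(c,(286.4,323.2),.12)
print(L,r,D(0,.067),D(0,-.067),onz(c,(280,181.8),.135))
manip.command_gripper(0,40)
push(1)
E
```

```text
[0.53565123 0.08050849 0.12      ] [ 0.55568774 -0.05909825  0.12      ] [0.53150502 0.07691753] [ 0.55549498 -0.05491753] [ 0.45422288 -0.00492125  0.135     ]
in 11.23 [-0.1 -0.2 -0.3] [-0.01 -0.03 -0.02] [0.5356 0.0561 0.1295]
a0.2 11.61 [-0.6  0.1 -0. ] [0.02 0.04 0.06] [0.5323 0.0748 0.1294]
a0.4 11.91 [ 0.  -0.1 -0.1] [-0.06  0.03  0.02] [0.5297 0.086  0.1257]
a0.6 12.21 [-0.2  0.1  0.6] [ 0.01  0.02 -0.02] [0.5277 0.0967 0.1204]
a0.75 12.47 [-0.1  0.2 -0.3] [0.03 0.   0.02] [0.5264 0.1038 0.1153]
a0.88 12.72 [-0.6  0.1 -0.5] [-0.04  0.04  0.03] [0.5254 0.1094 0.1099]
a0.93 12.97 [ 1.  -0.4 -1. ] [ 0.01 -0.03 -0.03] [0.5252 0.1112 0.108 ]
a0.98 13.22 [-2.5 -6.3 11.5] [-1.01  0.41  0.03] [0.5254 0.1122 0.1068]
```

```bash
python3 - <<'E'
from lev import *
manip.move_to([.50,0,.28],down(1.08))
c=cam("wrist");np.savez("w3.npz",**c)
cv2.imwrite("pics/w3.png",cv2.resize(c["image"][90:330,220:500,::-1],None,fx=2.2,fy=2.2));f("v")
E
```

```text
v 15.03 [ 0.2 -0.4  0.6] [-0.01 -0.   -0.07] [4.996e-01 3.000e-04 2.788e-01]
```

View pics/w3.png

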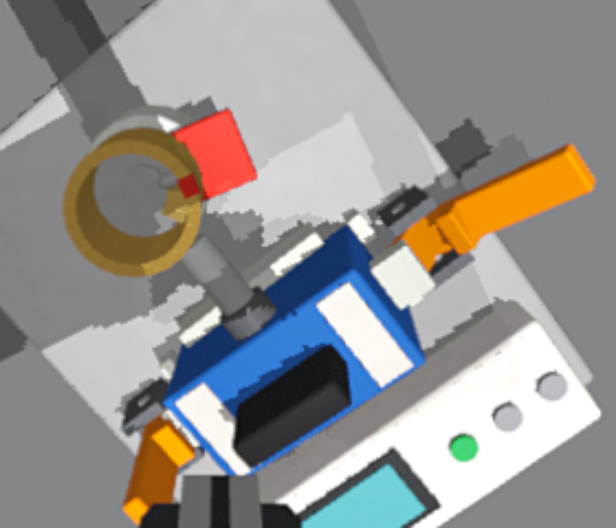

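The picture shows the left lever swung out, tip at crop (582,165), and that end of the module raised. I'll do the right one now, then check both tips against their stops.

```bash
python3 - <<'E'
from lev import *
push(-1,1.03)
manip.move_to([.50,0,.28],down(1.08))
c=cam("wrist");np.savez("w4.npz",**c)
cv2.imwrite("pics/w4.png",c["image"][:,:,::-1]);f("v")
print("expected tips px",[proj(c,[*D(0,s*(.067+.073*np.sin(a))),.047+.073*np.cos(a)]).round(1).tolist() for s in(1,-1) for a in(.8,.9)])
print([b[:3] for b in blobs(c,(5,170,90),(20,255,255),(150,100,560,420))[2]])
print("handle top exp",proj(c,[*D(0,0),.134]))
E
```

```text
in 16.35 [1.3 1.  0.1] [-0.02  0.01 -0.01] [ 0.552  -0.0341  0.1297]
a0.2 16.73 [-1.   0.2  0.5] [ 0.03 -0.02  0.02] [ 0.5555 -0.0528  0.1294]
a0.4 17.02 [ 0.5  0.4 -0.2] [ 0.   -0.01 -0.02] [ 0.5571 -0.064   0.1257]
a0.6 17.32 [-0.2  0.7  0. ] [-0.04  0.01 -0.01] [ 0.5589 -0.0747  0.1204]
a0.75 17.59 [-0.3  0.8  0.1] [ 0.   -0.    0.01] [ 0.5603 -0.0818  0.1153]
a0.88 17.84 [-0.4  0.4  0.9] [ 0.01  0.02 -0.02] [ 0.5613 -0.0874  0.1099]
a0.93 18.09 [-1.1 -0.   1.2] [ 0.   -0.02 -0.03] [ 0.5617 -0.0891  0.1079]
a0.98 18.34 [0.5 0.1 1. ] [-0.03 -0.03 -0.01] [ 0.5621 -0.091   0.1056]
a1.02 18.59 [-3.4  4.2 12.2] [ 0.76  0.57 -0.02] [ 0.5624 -0.0918  0.1047]
v 20.14 [ 0.4 -0.1 -0.2] [0.03 0.04 0.03] [ 4.998e-01 -4.000e-04  2.786e-01]
expected tips px [[482.5, 169.5], [485.0, 164.6], [247.2, 340.6], [244.2, 340.1]]
[(1910, [400, 155, 91, 60], [445.7, 182.8]), (1420, [237, 278, 62, 70], [268.2, 314.2]), (78, [291, 149, 22, 33], [305.6, 165.7])]
handle top exp [361.50927952 279.62137645]
```

View pics/w4.png

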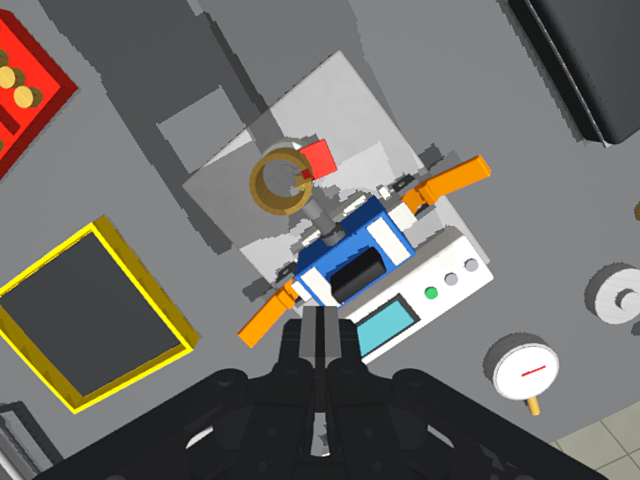

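The picture shows both levers out at (485,162) and (243,340), matching the predicted stop positions. The handle top is at about (362,279), as expected. Now I'll grasp the handle and lift.

```bash
python3 - <<'E'
from lev import *
o=down(yaw)
manip.command_gripper(.07);manip.move_to([*D(0,0),.20],o);manip.servo_line([*D(0,0),.129],o,rate=.12);f("at")
manip.command_gripper(0,70);f("grip");print(manip.get_width(),manip.get_grip_force())
z=manip.get_position()[2];x,y=D(0,0)
manip.servo_line([x,y,z+.02],o,rate=.06);f("l1");manip.hold(.2);f("l1")
if manip.get_width()>.008: manip.servo_line([x,y,.28],o,rate=.15);f("l2")
print(manip.get_width(),z)
w=cam("scene");cv2.imwrite("pics/s2.png",cv2.resize(w["image"][130:330,130:400,::-1],None,fx=2.5,fy=2.5))
E
```

```text
at 22.43 [0.1 0.  1.1] [-0.02  0.01 -0.  ] [0.544  0.011  0.1295]
grip 23.0 [0.1 0.7 3.7] [0.05 0.05 0.06] [0.5439 0.011  0.1294]
0.010598391219873275 68.34101915359497
l1 23.49 [-0.6 -0.  -3.6] [ 0.04  0.02 -0.01] [0.5433 0.011  0.1497]
l1 23.69 [ 0.4  0.3 -4. ] [ 0.02  0.02 -0.05] [0.5431 0.011  0.1491]
l2 24.71 [-0.5 -0.2 -4.6] [ 0.04 -0.02 -0.01] [0.5428 0.011  0.279 ]
0.010618934236700326 0.1294467872370633
```

View pics/s2.png

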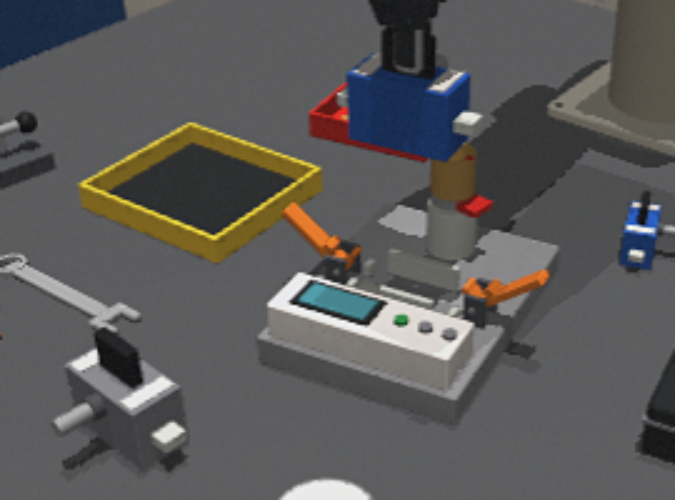

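The module is lifted and held level; sleeve open and levers out at crop (310,230) and (525,285). Now the placing.

```bash
python3 - <<'E'
from lev import *
o=down(.035);T=[.519,-.30]
manip.move_to([*T,.28],o);manip.servo_line([*T,.16],o,rate=.15);manip.servo_line([*T,.102],o,rate=.08);f("near")
z=.102
while z>.086:
    z-=.0015;manip.servo_line([*T,z],o,rate=.03);F=manip.get_contact_force()[2]
    if F>3:break
f("down");print(z)
p=manip.get_position();manip.hold(.1)
manip.command_gripper(.05);manip.hold(.2);f("rel")
manip.servo_line([p[0],p[1],.22],o,rate=.12)
manip.move_to([.42,-.3,.30],o);f("end")
w=cam("scene");cv2.imwrite("pics/s3.png",cv2.resize(w["image"][100:360,100:430,::-1],None,fx=2.2,fy=2.2))
E
```

```text
near 27.77 [ 0.4 -0.6 -3.6] [ 0.04  0.03 -0.04] [ 0.5193 -0.3002  0.1022]
down 29.27 [-2.6  1.7  4.7] [ 0.3   0.27 -0.06] [ 0.5194 -0.3001  0.0938]
0.09299999999999999
rel 30.03 [-0.1  0.4  0.4] [-0.04 -0.03  0.03] [ 0.519 -0.3    0.093]
end 31.82 [ 0.7  0.2 -0. ] [0.   0.05 0.02] [ 0.4202 -0.3001  0.2998]
```

View pics/s3.png

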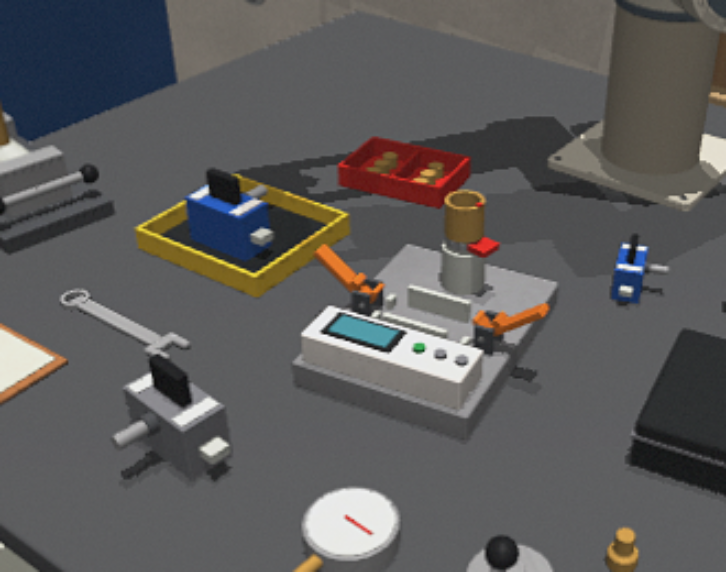

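The module stands upright inside the tray at crop (230,220). The sleeve is down and open, both levers are out, and the bystanders are where they were.

```bash
python3 -c "
from rig import manip
print(manip.sign_off())"
```

```text
the job is handed in; nothing more can be done
None
```

The blue module is standing upright in the yellow tray, with the sleeve left open and both levers out; I handed the job in at about 32 s on the robot clock.

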